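# Set the slots of a lantern-panel stand with a kerfed spacer block

### The job

The sliding dividers of the lantern-panel stand have drifted: with the spacer block held by its pale grip in the gripper, start at the fixed partition and step along the row, saddling the block's slot over each of the three dividers in turn and drawing that divider back until the block's brass-plated nose just comes up against the one before it, without shifting what is already set. All three slots must end up equal, as wide as the block sets them. Then stand the block back on its red felt mat, and leave everything else on the counter where it is.

Things in the scene. Friction and masses are not known exactly. Their poses are not given: they have to be found in the camera images.
- stand: Oak panel stand, fixed: base 130 (x) by 280 (y) by 18 mm, end cheeks 103 mm high at y = +-134 mm, two brass rods along y at x = +-36 mm, 40 mm up. Origin: centre of its underside, on the counter. The row runs along its y axis; from -y to +y: cheek, fixed partition, dividers 1, 2, 3, cheek. Of its five slots the first is fixed, the next three are to be set, the last takes what is left.
- partition_top (a point): Middle of the top edge of the fixed oak partition (rigid), 46 mm from the -y cheek, middle to middle: 8 mm thick along the row, 100 mm deep across it (stand x), top 102 mm above the counter. Axes as the stand's.
- divider1_top (a point): Middle of the top edge of the pale sliding divider next to the partition: 8 mm thick along the row (1.5 mm less a side over the top 4 mm), 100 mm deep across it, top 102 mm and lower edge 20 mm above the counter. It slides only along the row on the rods, needs 3 N to slide (a little more when fast) and stays where left. Starts 11 to 21 mm too far along +y.
- divider2_top (a point): The same point of divider 2 (same size and friction). Starts 13 to 33 mm too far along +y. Drawn along -y, the block's heel pulls a divider with it; with the heel on one divider and the nose on the upright before it, the slot between them is 28 mm (24 + 12 - 8), 36 mm from middle to middle.
- divider3_top (a point): The same point of divider 3 (same size and friction). Starts 25 to 52 mm too far along +y. At the start each divider has at least 20 mm of free room on either side for the 10 mm heel.
- partition: The whole fixed partition; origin at counter height under its middle, axes as the stand's.
- divider1: The whole of divider 1; origin at counter height under its middle, axes as the stand's.
- divider2: The whole of divider 2; origin at counter height under its middle, axes as the stand's.
- divider3: The whole of divider 3; origin at counter height under its middle, axes as the stand's.
- spacer: The whole spacer; origin on its underside, below the grip's middle. A kerf 12 mm wide, 35 deep is sawn up from below across the block, its middle 7 mm to +y of the block's: it leaves the nose (24 thick, -y end, brass plate outside) and the heel (10, +y end); the mouth flares 5 mm a side over 12 mm. In use its axes lie like the stand's, kerf over a divider, nose towards the partition.
- mat: Round red felt mat, 110 mm across, 3 mm thick, fixed to the counter: the spacer's place, right or left of the stand. Origin at the centre of its underside.
- panel_a: Pierced brass panel, 85 x 140 x 4 mm, lying at the back. Leave alone.
- panel_b: A second such panel. Leave alone.
- pane: Orange glass pane, 85 x 140 x 4 mm, lying at the back. Leave alone.
- corner_post: Brass angle corner post, 190 mm long, lying on the right. Leave alone.
- awl: Bone-handled awl, 145 mm long, lying near the robot. Leave alone.
- hammer: Hammer, 250 mm long, lying on the left. Leave alone.
- rivet_bowl: Copper bowl, 84 mm across and 38 mm high, on the right. Leave alone.
- tea_glass: Empty tea glass, 58 mm across and 85 mm high, on the left. Leave alone.
- spacer_grip (a point): Centre of the spacer's pale wooden grip, the part to hold: 30 mm wide (x, the faces to pinch), 34 long (y), 45 high, on top of a dark hardwood block 30 wide, 46 long, 55 high; both stand upright, 110 g. The grip was screwed on by eye: the block's middle lies up to 5 mm to either side of the grip's along y, differing each time; poses are the grip's. Turned up to 0.6 rad at the start.
Mind the look-alikes: they are no part of the job. Of the things shaped like the spacer, the dark wooden one is meant. Of the things that look like the mat, take the one that is farthest to the robot's left at the start.

How it is judged:
By the outcome, as a careful person would: the job done as asked, in the order asked, and still so for the second after the job is handed in, with the robot touching nothing.
It also fails if it takes over 61 s, if anything falls off the work surface, if the arm or the gripper's body presses on something with over 40 N, if the wrist force passes 120 N, or if a joint passes its speed limit or range.

### The arm

A 6-joint arm with a two-finger parallel gripper is mounted at the origin on the work surface. World frame = base frame: x ahead of the robot, y to its left, z up, the work surface at z = 0. Lengths are in mm, angles in rad, forces in N, time in s.
With the tool pointing down it reaches from about 250 to 850 mm from the base axis. Payload 12.5 kg.
Tool frame: the origin (TCP) lies on the centre line of the jaws, within the pads' length; the fingertips stand 22 mm ahead of it and the grasp point (between the pads) lies 3 mm ahead of it; z points along the fingers, y is the direction in which the jaws open and shut (so a half turn about z gives the same grasp; the last joint's range is limited). The gripper opens to 93 mm and grips with 3 to 60 N. Pads are 15 mm wide; open, the fingers measure 128 mm over their backs; the gripper's body (75 mm by 188 mm) begins 65 mm behind the grasp point.
Start: joints at [1.029, 0.351, 1.652, -0, 1.139, -0.085], TCP at [242.561, 493.608, 240.633] pointing down, gripper open.
Joint ranges: [-2.75, 2.75], [-0.79, 2.1], [0.01, 2.65], [-1.57, 4.71], [0.07, 3.14], [-2.87, 2.87]. Speed limits (rad/s): [2.22, 2.22, 2.79, 3.14, 3.14, 3.14].

### API

Orientations are given as a unit quaternion [w, x, y, z].
In Python, from plant import telemetry, cams, job_done gives the robot as it stands.
- The arm moves only by the shell command python3 -m jog 'ROWS' [FORCE]. ROWS is JSON, a list of rows, each an object with "translation": the shift along the tool's x, y, z in m, a list of three; "delta_rot": the turn, a rotation vector about the tool's x, y, z in rad, a list of three; "claw": the finger opening in m, from 0 to 0.093. A call has 1 to 8 rows; each row is the pose to reach, as a shift and turn from the pose commanded when the call began, along the tool's axes at that moment; what a row does not reach only later rows make up. A row lasts 1/12 s, in which the tool goes at most 41.7 mm and 7.16 degrees, less where a joint would pass 70% of its speed; a pose out of reach is approached as far as the arm can. A call with a gripper value outside its range is refused whole. The fingers move at their own pace and stop on an object; FORCE is the grip in N (left out, the last holds). Time passes only in rows, so rows that repeat a pose let the fingers close. It gives the time, the measured TCP pose, the force and the opening at its end, in the units of the state.
- telemetry.observe(): the state, without advancing time (a new reading comes with each control period).
- cams.read_camera(name): name is "side" or "top" or "wrist"; returns the picture (420x560x3 uint8, blue, green, red); there is no depth.
- cams.camera_info(name): a dict with "vfov" (degrees; the focal length in pixels is half the picture's height over the tangent of half this angle, whatever the lens; pixels are square), "cx", "cy" (the principal point, pixels), "k1" (the pictures are not rectified: a ray, as slopes to the right and down, at radius r is drawn at 1 + k1 r^2 times it, then the intrinsics apply), "R" (3x3) and "t" (3): a world point X has camera coordinates R X + t. Camera axes: x right, y down, z forward; pixel columns grow to the right and rows downward; lengths in mm; the calibration is good to about 2 mm. A picture is of the moment at which its call begins: read the wrist's pose just before it. camera_info takes no time and is no camera call; for the wrist camera it gives the pose at the moment of the call.
- job_done(): hands the job in, once; it reports no verdict.
The state is a dict: "time": time; "q": joint angles; "dq": joint speeds; "joint_torque": joint torques, N m; "ee_pos": TCP position; "tcp_rot": TCP orientation; "wrist_force": force on the tool from outside, world axes, zero at the start; "wrist_torque": the same for the moment, N m; "grip_width": finger opening in mm.
Only numpy, scipy, OpenCV 4.12 (cv2) and the standard library are available. Lean on these libraries where they do the work, as an engineer would, in place of code of your own. Each camera call takes 0.05 s, during which the arm holds its last target. There are 200 camera calls.

## Working session

There is one attempt and no reset: what is moved stays moved. The work goes in short steps, Python scripts to look and compute and a shell command to move; the robot and the scene stay as the last step left them, time stands still between calls to the robot, and variables do not carry over. Pictures are saved under pics/ and viewed, about 8 in all and at most 12, crops included, and the job is handed in when it is done.

```bash
ls; mkdir -p pics; python3 - <<'E'
from plant import telemetry,cams
import cv2,numpy as np
s=telemetry.observe(); print({k:np.round(v,3).tolist() for k,v in s.items()})
for n in ["top","side"]:
    i=cams.camera_info(n); print(n,{k:np.round(v,4).tolist() for k,v in i.items()})
    cv2.imwrite(f"pics/{n}0.png",cams.read_camera(n))
E
```

```text
pics
{'time': 0.0, 'q': [1.029, 0.351, 1.652, -0.0, 1.139, -0.085], 'dq': [-0.0, 0.001, -0.001, 0.001, 0.0, 0.001], 'joint_torque': [-0.001, -49.733, -28.524, 0.07, 0.026, -0.0], 'ee_pos': [242.432, 493.334, 240.109], 'tcp_rot': [-0.0, 0.226, 0.974, -0.001], 'wrist_force': [-0.908, 0.092, -0.363], 'wrist_torque': [0.001, -0.017, 0.003], 'grip_width': 92.926}
top {'vfov': 51.6358, 'cx': 284.7202, 'cy': 213.3483, 'k1': 0.037, 'R': [[0.0169, -0.9998, -0.0099], [-0.9835, -0.0148, -0.18], [0.1799, 0.0127, -0.9836]], 't': [12.3823, 574.6085, 1224.8845]}
side {'vfov': 57.6087, 'cx': 276.3716, 'cy': 214.0021, 'k1': -0.1067, 'R': [[0.9432, -0.332, 0.0093], [-0.2267, -0.6639, -0.7126], [0.2428, 0.67, -0.7015]], 't': [-538.3246, 194.7651, 940.34]}
```

View pics/top0.png

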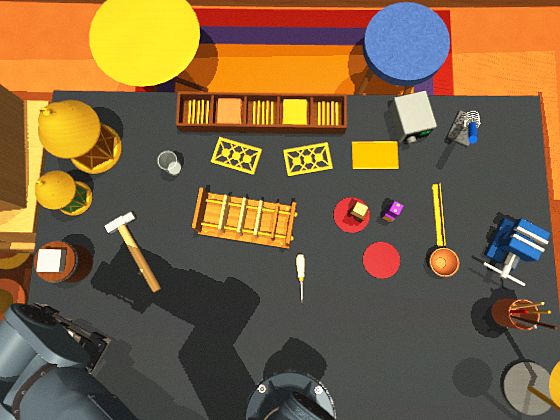

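View pics/side0.png

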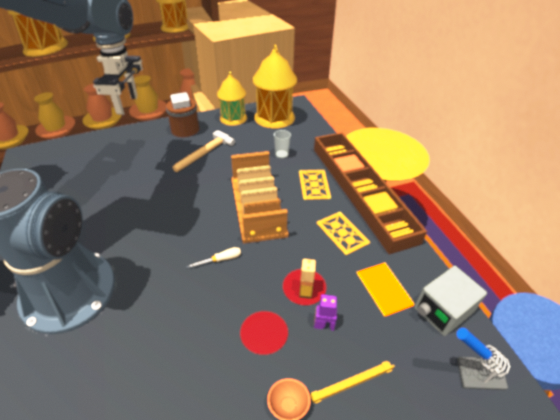

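The top picture shows two red mats, at (352,214) and (381,260), and two spacer-shaped things: one with a pale grip at (357,210) and a purple one at (393,210). The mat at (352,214) is farther left and fits, and the pale-gripped dark block fits as the spacer. I'll confirm both in an enlarged crop.

```bash
cat > h.py <<'E'
import numpy as np,cv2
from plant import cams,telemetry
def K(i):
    f=210/np.tan(np.radians(i["vfov"]/2)); return f,np.array([i["cx"],i["cy"]])
def proj(i,X):
    c=np.asarray(i["R"])@np.asarray(X,float)+np.asarray(i["t"]); s=c[:2]/c[2]; f,c0=K(i)
    return c0+f*s*(1+i["k1"]*(s@s))
def unproj(i,uv,z):
    f,c0=K(i); d=(np.array(uv,float)-c0)/f; s=d.copy()
    for _ in range(20): s=d/(1+i["k1"]*(s@s))
    R=np.asarray(i["R"]); o=-R.T@np.asarray(i["t"]); r=R.T@np.array([s[0],s[1],1]); return o+r*(z-o[2])/r[2]
E
python3 - <<'E'
import cv2,numpy as np
a=cv2.imread("pics/top0.png"); b=cv2.imread("pics/side0.png")
A=cv2.resize(a[175:260,185:305],None,fx=6.6,fy=6.6,interpolation=3)[:, :800]
cv2.imwrite("pics/c1.png",A)
B=cv2.resize(a[180:290,325:415],(400,489),interpolation=3); C=cv2.resize(b[245:355,235:345],(400,400),interpolation=3)
o=np.zeros((489,800,3),np.uint8);o[:,:400]=B;o[:400,400:]=C
cv2.imwrite("pics/c2.png",o); print(A.shape)
E
```

```text
(561, 792, 3)
```

View pics/c1.png

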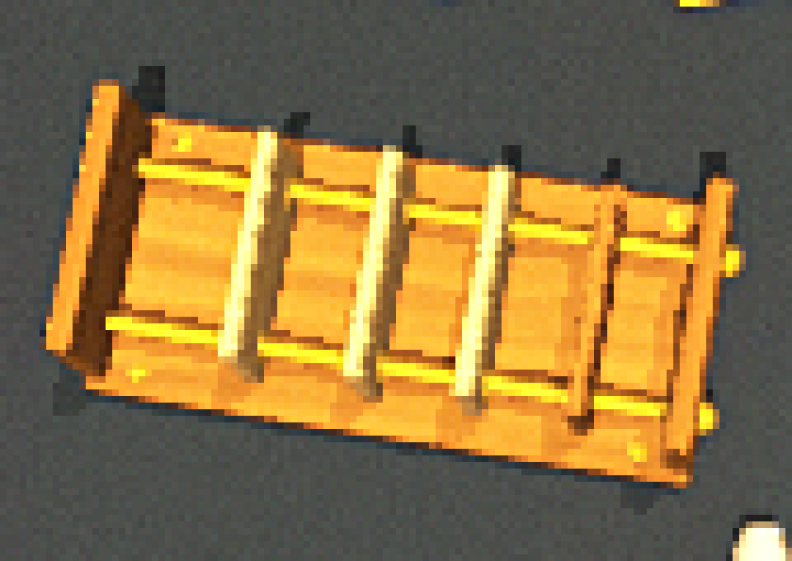

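View pics/c2.png

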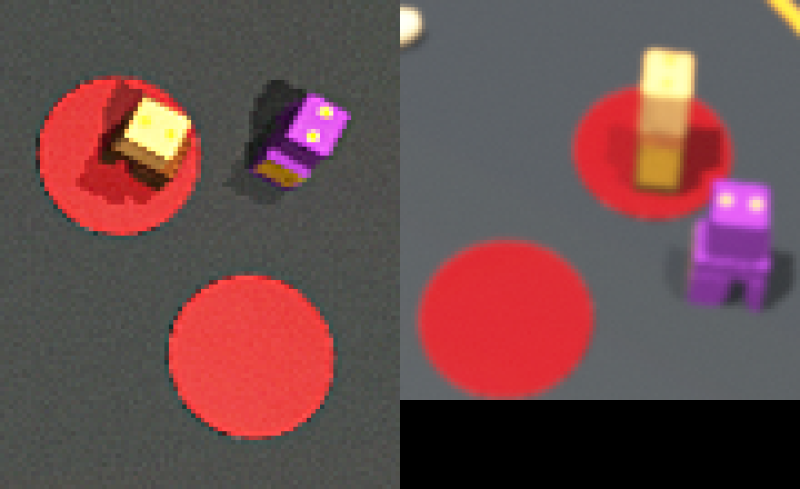

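The stand row runs in crop 1 from the right cheek at (705,330), past the darker partition at (597,305), to pale dividers 1–3 at (485,285), (375,265) and (252,245). So the stand's +y is robot-left with a small clockwise yaw. In crop 2 the dark block with the pale grip stands on the left mat, its brass nose facing the side camera (robot's right). The purple block is the decoy.

```bash
python3 - <<'E'
from h import *
it=cams.camera_info("top")
def A(u,v): return np.array([185+u/6.6,175+v/6.6])-0.4
def B(u,v): return np.array([325+u/4.444,180+v/4.444])-0.4
for n,p,q in [("part",(611,190),(580,418)),("d1",(503,168),(465,396)),("d2",(393,148),(358,374)),("d3",(267,130),(236,355))]:
    P,Q=unproj(it,A(*p),102),unproj(it,A(*q),102); m=(P+Q)/2;d=P-Q
    print(n,m.round(1),np.linalg.norm(d).round(1),np.arctan2(d[1],d[0]).round(3))
c=[unproj(it,B(*p),103) for p in [(142,95),(190,122),(172,160),(124,133)]]
print("grip",np.mean(c,0).round(1),[np.linalg.norm(c[i]-c[i-1]).round(1) for i in range(4)],[np.arctan2(*(c[i]-c[i-1])[:2]).round(3) for i in range(4)])
for n,p in [("matL",[(38,156),(201,156),(119,77),(119,235)]),("matR",[(168,357),(334,357),(251,276),(251,439)])]:
    c=[unproj(it,B(*q),3) for q in p]; print(n,np.mean(c,0).round(1),np.linalg.norm(c[0]-c[1]).round(1),np.linalg.norm(c[2]-c[3]).round(1))
w=cams.camera_info("wrist"); s=telemetry.observe(); R=np.array(w["R"])
from scipy.spatial.transform import Rotation as Ro
T=Ro.from_quat(s["tcp_rot"],scalar_first=True).as_matrix()
print("cam pos in tool",T.T@(-R.T@w["t"]-s["ee_pos"]),"\n",(R@T).round(3)," vfov",w["vfov"],w["k1"],"\nT",T.round(3))
E
```

```text
part [544.2  48.4 102. ] 99.5 -0.112
d1 [553.   96.3 102. ] 100.1 -0.135
d2 [561.5 143.  102. ] 99.2 -0.117
d3 [568.7 196.5 102. ] 98.7 -0.092
grip [ 582.8 -191.   103. ] [np.float64(27.4), np.float64(34.6), np.float64(27.3), np.float64(34.5)] [np.float64(2.011), np.float64(-2.626), np.float64(-1.126), np.float64(0.513)]
matL [ 582.4 -181.2    3. ] 111.4 110.2
matR [ 446.4 -267.8    3. ] 110.9 109.2
cam pos in tool [  75.35812568    0.30526565 -144.59660313] 
 [[-0.001  1.    -0.   ]
 [-0.962 -0.001 -0.273]
 [-0.273 -0.     0.962]]  vfov 64.51457017426448 0.009749061318139539 
T [[-0.897  0.441 -0.   ]
 [ 0.441  0.897 -0.001]
 [ 0.    -0.001 -1.   ]]
```

```bash
python3 -m jog '[{"translation":[-0.3,-0.13,0],"delta_rot":[0,0,0.85],"claw":0.093},{"translation":[-0.3,-0.13,0],"delta_rot":[0,0,0.85],"claw":0.093},{"translation":[-0.3,-0.13,0],"delta_rot":[0,0,0.85],"claw":0.093},{"translation":[-0.3,-0.13,0],"delta_rot":[0,0,0.85],"claw":0.093},{"translation":[-0.3,-0.13,0],"delta_rot":[0,0,0.85],"claw":0.093},{"translation":[-0.3,-0.13,0],"delta_rot":[0,0,0.85],"claw":0.093},{"translation":[-0.3,-0.13,0],"delta_rot":[0,0,0.85],"claw":0.093},{"translation":[-0.3,-0.13,0],"delta_rot":[0,0,0.85],"claw":0.093}]' 50
cat >> h.py <<'E'
from scipy.spatial.transform import Rotation as Ro
def pose():
    s=telemetry.observe(); T=Ro.from_quat(s["tcp_rot"],scalar_first=True).as_matrix(); return s,np.array(s["ee_pos"]),T
def goto(xyz,yaw):
    "tool-frame shift and turn from here to world xyz, tool y at yaw, pointing down"
    s,p,T=pose(); c,n=np.cos(yaw),np.sin(yaw); G=np.array([[-n,c,0],[c,n,0],[0,0,-1]])
    print("t",round(s["time"],2),"pos",p.round(1),"yaw",np.arctan2(T[1,1],T[0,1]).round(4),"| shift",(T.T@(np.array(xyz)-p)/1000).round(4),"rot",Ro.from_matrix(T.T@G).as_rotvec().round(4))
E
python3 -c "
from h import *
goto([556,125,240],-.16)"
```

```text
time: 0.77
ee_pos: [455.7, 242.3, 240.5]
tcp_rot: [0.0, 0.611, 0.792, -0.0]
wrist_force: [-0.3, 0.7, -0.0]
grip_width: 92.9
t 0.77 pos [455.7 242.3 240.5] yaw 0.2569 | shift [-0.139   0.0672  0.0006] rot [-1.000e-04  2.000e-04  4.169e-01]
```

```bash
python3 -m jog '[{"translation":[-0.139,0.067,0],"delta_rot":[0,0,0.417],"claw":0.093},{"translation":[-0.139,0.067,0],"delta_rot":[0,0,0.417],"claw":0.093},{"translation":[-0.139,0.067,0],"delta_rot":[0,0,0.417],"claw":0.093},{"translation":[-0.139,0.067,0],"delta_rot":[0,0,0.417],"claw":0.093},{"translation":[-0.139,0.067,0],"delta_rot":[0,0,0.417],"claw":0.093},{"translation":[-0.139,0.067,0],"delta_rot":[0,0,0.417],"claw":0.093},{"translation":[-0.139,0.067,0],"delta_rot":[0,0,0.417],"claw":0.093}]'
python3 - <<'E'
from h import *
import pickle
i=cams.camera_info("wrist"); im=cams.read_camera("wrist"); cv2.imwrite("pics/w1.png",im); pickle.dump(i,open("w1.pkl","wb"))
print(pose()[1:]); 
cs=[proj(i,[556+a,125+b,102]).round() for a,b in [(0,0),(100,0),(0,100)]];print(cs)
cv2.imwrite("pics/w1v.png",cv2.resize(im,(800,600),interpolation=3))
goto([583,-189,200],-0.51)
E
```

```text
time: 1.35
ee_pos: [554.9, 128.2, 240.3]
tcp_rot: [-0.0, 0.759, 0.651, -0.0]
wrist_force: [-0.9, 0.9, 0.9]
grip_width: 92.8
(array([554.72321247, 128.63544992, 240.42260918]), array([[ 1.51051678e-01,  9.88525583e-01, -7.49551258e-04],
       [ 9.88525866e-01, -1.51051672e-01,  6.53233091e-05],
       [-4.86472082e-05, -7.50818002e-04, -9.99999717e-01]]))
[array([278., 206.]), array([392., 189.]), array([259.,  87.])]
t 1.4 pos [554.7 128.6 240.4] yaw -0.1516 | shift [-0.3097  0.076   0.0404] rot [-7.000e-04  2.000e-04  3.584e-01]
```

View pics/w1v.png

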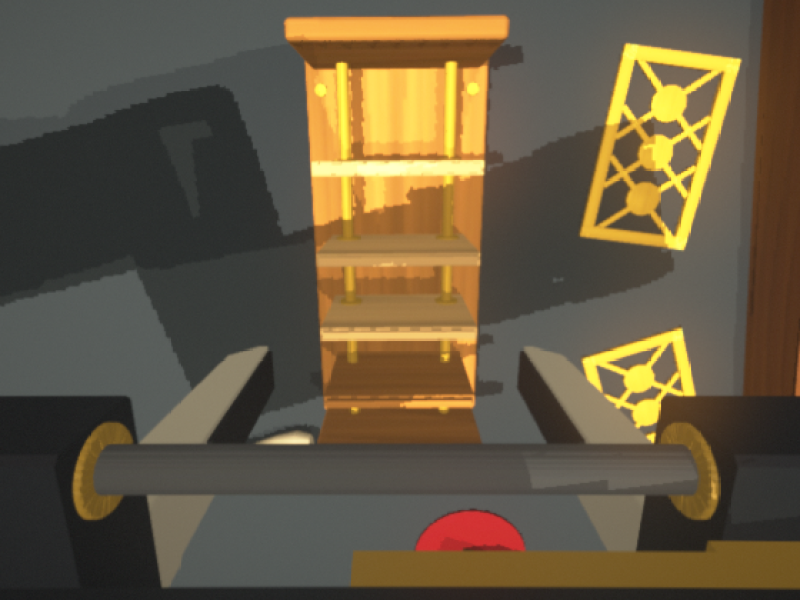

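The wrist view shows the row top down: d3 top at row ~168, d2 ~260, d1 ~336 and the partition ~404 (800-wide scale), middles near column 398. The stand is almost aligned with the tool at yaw −0.152. I'll measure that, then move on to the spacer.

```bash
python3 - <<'E'
from h import *
import pickle
i=pickle.load(open("w1.pkl","rb")); s=0.7
P=[]
for n,l,r,v in [("part",325,474,404),("d1",320,478,336.5),("d2",316,480,260),("d3",311,486,168.5)]:
    a,b=unproj(i,(l*s,v*s),102),unproj(i,(r*s,v*s),102); m=(a+b)/2; P.append(m); d=b-a
    print(n,m.round(1),np.linalg.norm(d).round(1),np.arctan2(d[1],d[0]).round(4))
d=P[3]-P[0]; print("yaw row",np.arctan2(-d[0],d[1]).round(4),[np.linalg.norm(P[k+1]-P[k]).round(1) for k in range(3)])
im=cv2.imread("pics/w1.png"); g=im[:,260:300].mean(1)
for a,b in [(112,126),(172,190),(225,242),(276,290)]: print(a,g[a:b].sum(1).round().astype(int).tolist())
E
```

```text
part [546.1  50.  102. ] 98.5 -0.1525
d1 [552.9  97.  102. ] 100.1 -0.1527
d2 [559.8 145.9 102. ] 99.3 -0.1529
d3 [568.1 198.7 102. ] 100.5 -0.1532
yaw row -0.1469 [np.float64(47.5), np.float64(49.4), np.float64(53.5)]
112 [538, 641, 675, 696, 703, 700, 697, 695, 685, 669, 637, 566, 523, 519]
172 [364, 360, 348, 330, 336, 381, 411, 412, 439, 459, 460, 463, 475, 476, 436, 384, 377, 377]
225 [324, 312, 317, 352, 429, 445, 407, 494, 563, 568, 568, 560, 485, 330, 293, 292, 292]
276 [280, 332, 313, 251, 335, 419, 439, 438, 412, 337, 233, 215, 216, 219]
```

```bash
python3 -m jog '[{"translation":[-0.3097,0.076,-0.01],"delta_rot":[0,0,0.358],"claw":0.093},{"translation":[-0.3097,0.076,-0.01],"delta_rot":[0,0,0.358],"claw":0.093},{"translation":[-0.3097,0.076,-0.01],"delta_rot":[0,0,0.358],"claw":0.093},{"translation":[-0.3097,0.076,-0.01],"delta_rot":[0,0,0.358],"claw":0.093},{"translation":[-0.3097,0.076,-0.01],"delta_rot":[0,0,0.358],"claw":0.093},{"translation":[-0.3097,0.076,-0.01],"delta_rot":[0,0,0.358],"claw":0.093},{"translation":[-0.3097,0.076,-0.01],"delta_rot":[0,0,0.358],"claw":0.093},{"translation":[-0.3097,0.076,-0.01],"delta_rot":[0,0,0.358],"claw":0.093}]'
python3 -m jog '[{"translation":[0,0,0],"delta_rot":[0,0,0],"claw":0.093},{"translation":[0,0,0],"delta_rot":[0,0,0],"claw":0.093},{"translation":[0,0,0],"delta_rot":[0,0,0],"claw":0.093}]'
python3 - <<'E'
from h import *
import pickle
i=cams.camera_info("wrist"); im=cams.read_camera("wrist"); cv2.imwrite("pics/w2.png",im); pickle.dump(i,open("w2.pkl","wb"))
u=proj(i,[583,-191,60]).astype(int); print(u,pose()[1])
x0,y0=max(0,u[0]-100),max(0,u[1]-75); print(x0,y0)
cv2.imwrite("pics/w2v.png",cv2.resize(im[y0:y0+150,x0:x0+200],None,fx=4,fy=4,interpolation=3))
E
```

```text
time: 2.07
ee_pos: [583.2, -191.8, 251.0]
tcp_rot: [0.0, 0.863, 0.506, 0.0]
wrist_force: [0.6, -0.2, -0.5]
grip_width: 92.8
time: 2.32
ee_pos: [583.3, -188.3, 250.6]
tcp_rot: [-0.0, 0.863, 0.506, -0.0]
wrist_force: [0.3, 0.3, -0.5]
grip_width: 93.0
[277 191] [ 583.32250036 -188.03218766  250.70108123]
177 116
```

View pics/w2v.png

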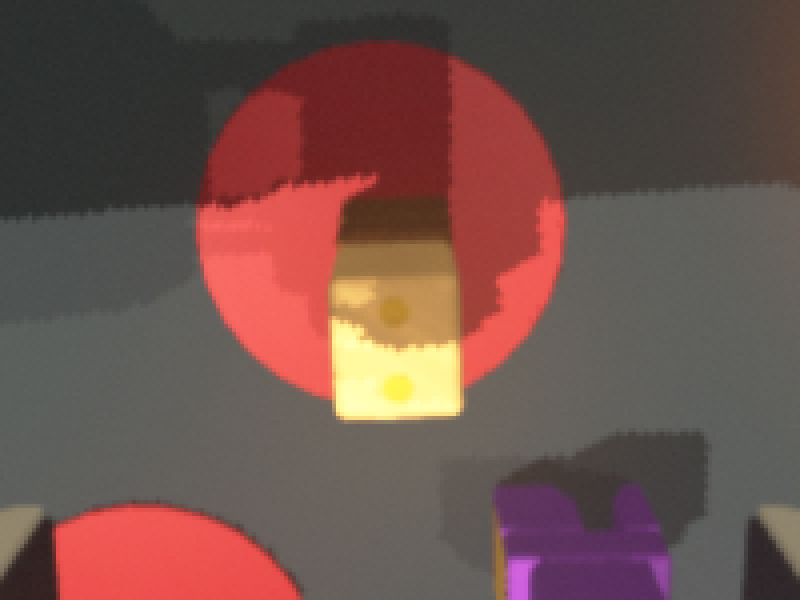

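The crop shows the pale grip's top face with corners (331,278), (460,275), (463,414) and (335,418), and mat centre about (381,222). The purple decoy stands clear at (580,540).

```bash
python3 - <<'E'
from h import *
import pickle
i=pickle.load(open("w2.pkl","rb"))
N=lambda p:(177+p[0]/4-.4,116+p[1]/4-.4)
c=[unproj(i,N(p),103) for p in [(331,278),(460,275),(463,414),(335,418)]]
m=np.mean(c,0); d=(c[1]-c[0]+c[2]-c[3]); e=c[0]-c[3]+c[1]-c[2]
yaw=np.arctan2(d[1],d[0]); print("grip",m.round(1),np.linalg.norm(d)/2,np.linalg.norm(e)/2,"yaw",yaw.round(4),np.arctan2(-e[0],e[1]).round(4))
k=[unproj(i,N(p),3) for p in [(197,222),(566,222),(381,40),(381,405)]]; print("mat",np.mean(k,0).round(1),np.linalg.norm(k[0]-k[1]),np.linalg.norm(k[2]-k[3]))
im=cv2.imread("pics/w2.png")[116:200,177:300].astype(int).sum(2); print([int(x) for x in im[46:74,98:102].mean(1)]) if 0 else print([int(x) for x in im[44:74,22+74:100].mean(1)])
goto([m[0],m[1],83.5],yaw)
E
```

```text
grip [ 581.9 -190.2  103. ] 29.219036382910915 32.833326482031126 yaw -0.4818 -0.4867
mat [ 582.6 -178.5    3. ] 109.63598684124642 109.53541331781824
[187, 187, 185, 184, 185, 175, 162, 158, 165, 168, 170, 168, 169, 178, 191, 203, 256, 313, 328, 329, 330, 331, 331, 333, 345, 378, 407, 419, 426, 420]
t 2.37 pos [ 583.3 -188.   250.7] yaw -0.5091 | shift [-0.0026 -0.0002  0.1672] rot [-0.0003 -0.0002 -0.0273]
```

```bash
python3 -m jog '[{"translation":[-0.0026,0,0.04],"delta_rot":[0,0,-0.027],"claw":0.093},{"translation":[-0.0026,0,0.08],"delta_rot":[0,0,-0.027],"claw":0.093},{"translation":[-0.0026,0,0.12],"delta_rot":[0,0,-0.027],"claw":0.093},{"translation":[-0.0026,0,0.15],"delta_rot":[0,0,-0.027],"claw":0.06},{"translation":[-0.0026,0,0.1657],"delta_rot":[0,0,-0.027],"claw":0.05},{"translation":[-0.0026,0,0.1657],"delta_rot":[0,0,-0.027],"claw":0.04},{"translation":[-0.0026,0,0.1657],"delta_rot":[0,0,-0.027],"claw":0.035}]' 55
python3 -m jog '[{"translation":[0,0,0],"delta_rot":[0,0,0],"claw":0.02},{"translation":[0,0,0],"delta_rot":[0,0,0],"claw":0.02},{"translation":[0,0,0],"delta_rot":[0,0,0],"claw":0.02},{"translation":[0,0,0],"delta_rot":[0,0,0],"claw":0.02},{"translation":[0,0,0],"delta_rot":[0,0,0],"claw":0.02}]' 55
python3 -c "
from h import *
goto([552,100,185],-.15)"
```

```text
time: 2.95
ee_pos: [582.2, -190.7, 85.1]
tcp_rot: [-0.0, 0.856, 0.518, -0.0]
wrist_force: [0.4, 0.0, 0.2]
grip_width: 70.5
time: 3.37
ee_pos: [582.3, -192.1, 85.6]
tcp_rot: [0.0, 0.856, 0.517, 0.0]
wrist_force: [0.1, 0.7, 0.5]
grip_width: 37.4
t 3.37 pos [ 582.3 -192.1   85.6] yaw -0.484 | shift [ 0.2445 -0.1626 -0.0995] rot [ 9.00e-04  1.00e-04 -3.34e-01]
```

```bash
python3 -m jog '[{"translation":[0,0,0],"delta_rot":[0,0,0],"claw":0.02},{"translation":[0,0,0],"delta_rot":[0,0,0],"claw":0.02},{"translation":[0,0,0],"delta_rot":[0,0,0],"claw":0.02},{"translation":[0,0,0],"delta_rot":[0,0,0],"claw":0.02}]' 55
python3 -m jog '[{"translation":[0,0,-0.04],"delta_rot":[0,0,0],"claw":0.02},{"translation":[0,0,-0.08],"delta_rot":[0,0,0],"claw":0.02},{"translation":[0,0,-0.12],"delta_rot":[0,0,0],"claw":0.02},{"translation":[0,0,-0.12],"delta_rot":[0,0,0],"claw":0.02}]' 55
python3 -c "
from h import *
goto([552,100,205],-.152)"
```

```text
time: 3.7
ee_pos: [582.1, -192.1, 85.2]
tcp_rot: [0.0, 0.856, 0.517, 0.0]
wrist_force: [-0.8, -0.1, 3.4]
grip_width: 29.7
time: 4.03
ee_pos: [584.8, -193.1, 212.6]
tcp_rot: [0.004, 0.856, 0.517, 0.003]
wrist_force: [1.0, -0.4, 0.1]
grip_width: 29.9
t 4.03 pos [ 584.8 -193.1  212.6] yaw -0.484 | shift [ 0.2442 -0.1655  0.0061] rot [ 0.0111  0.0008 -0.332 ]
```

```bash
python3 -m jog '[{"translation":[0.244,-0.1655,0],"delta_rot":[0,0,-0.332],"claw":0.02},{"translation":[0.244,-0.1655,0],"delta_rot":[0,0,-0.332],"claw":0.02},{"translation":[0.244,-0.1655,0],"delta_rot":[0,0,-0.332],"claw":0.02},{"translation":[0.244,-0.1655,0],"delta_rot":[0,0,-0.332],"claw":0.02},{"translation":[0.244,-0.1655,0],"delta_rot":[0,0,-0.332],"claw":0.02},{"translation":[0.244,-0.1655,0],"delta_rot":[0,0,-0.332],"claw":0.02},{"translation":[0.244,-0.1655,0],"delta_rot":[0,0,-0.332],"claw":0.02},{"translation":[0.244,-0.1655,0],"delta_rot":[0,0,-0.332],"claw":0.02}]' 55
python3 -m jog '[{"translation":[0,0,0],"delta_rot":[0,0,0],"claw":0.02},{"translation":[0,0,0],"delta_rot":[0,0,0],"claw":0.02},{"translation":[0,0,0],"delta_rot":[0,0,0],"claw":0.02}]' 55
python3 - <<'E'
from h import *
import pickle
i=cams.camera_info("wrist"); im=cams.read_camera("wrist"); cv2.imwrite("pics/w3.png",im)
s,p,T=pose(); pickle.dump((i,p,T),open("w3.pkl","wb")); print(p,np.round(s["tcp_rot"],4))
for q in [(17,0,26),(23,0,27),(23,0,82)]: print(q,proj(i,p+T@np.array(q)).round(1))
cv2.imwrite("pics/w3v.png",cv2.resize(im[150:350,170:390],None,fx=3,fy=3,interpolation=3))
E
```

```text
time: 4.7
ee_pos: [547.8, 106.4, 204.6]
tcp_rot: [-0.001, 0.757, 0.653, 0.0]
wrist_force: [0.7, -0.6, -0.2]
grip_width: 29.7
time: 4.95
ee_pos: [549.3, 99.8, 204.7]
tcp_rot: [0.0, 0.759, 0.651, -0.0]
wrist_force: [0.7, 0.4, -1.0]
grip_width: 29.8
[549.29577225  99.65476921 204.7510468 ] [-0.000e+00  7.593e-01  6.508e-01 -1.000e-04]
(17, 0, 26) [275.7 226.2]
(23, 0, 27) [275.7 215.1]
(23, 0, 82) [275.9 191.7]
```

View pics/w3v.png

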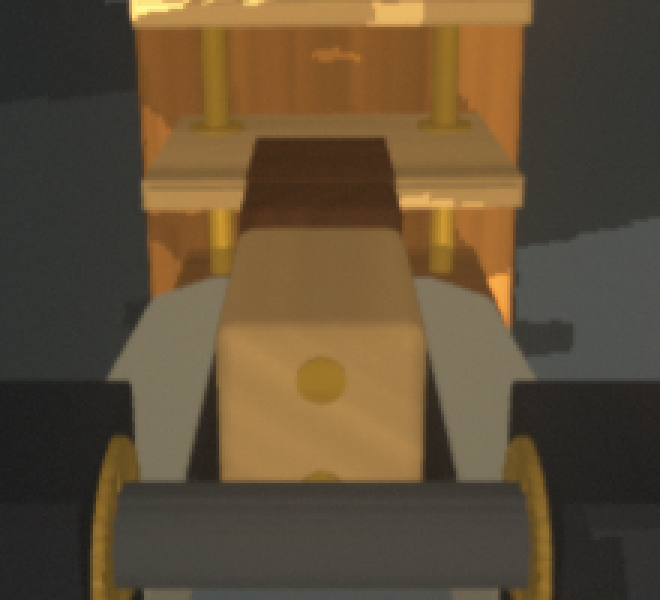

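```bash
python3 - <<'E'
from h import *
import pickle
i,p,T=pickle.load(open("w3.pkl","rb")); im=cv2.imread("pics/w3.png")
print([(v,im[v,262:292].mean(0).round().astype(int).tolist()) for v in range(192,230)])
for x in (18,20,22,24,26): print(x,proj(i,p+T@[x,0,27])[1].round(1),proj(i,p+T@[x,0,82])[1].round(1))
C=im[185:240,240:310]; C=cv2.convertScaleAbs(C,alpha=2.2)
cv2.imwrite("pics/w3c.png",cv2.resize(C,None,fx=10,fy=10,interpolation=cv2.INTER_CUBIC))
E
```

```text
[(192, [58, 101, 133]), (193, [60, 103, 136]), (194, [60, 104, 137]), (195, [50, 88, 119]), (196, [32, 56, 82]), (197, [25, 44, 69]), (198, [24, 44, 69]), (199, [25, 45, 70]), (200, [25, 45, 69]), (201, [25, 44, 68]), (202, [24, 44, 68]), (203, [24, 43, 68]), (204, [25, 44, 68]), (205, [25, 45, 69]), (206, [25, 45, 70]), (207, [26, 45, 71]), (208, [26, 45, 71]), (209, [27, 47, 75]), (210, [28, 48, 75]), (211, [26, 45, 69]), (212, [25, 44, 68]), (213, [25, 44, 68]), (214, [25, 44, 68]), (215, [25, 45, 68]), (216, [25, 45, 69]), (217, [26, 45, 69]), (218, [26, 46, 71]), (219, [27, 48, 75]), (220, [28, 51, 80]), (221, [29, 52, 82]), (222, [29, 52, 83]), (223, [29, 52, 83]), (224, [30, 54, 85]), (225, [38, 65, 96]), (226, [49, 85, 115]), (227, [56, 96, 126]), (228, [57, 97, 127]), (229, [56, 97, 128])]
18 223.9 198.7
20 220.4 195.9
22 216.8 193.1
24 213.3 190.3
26 209.7 187.5
```

View pics/w3c.png

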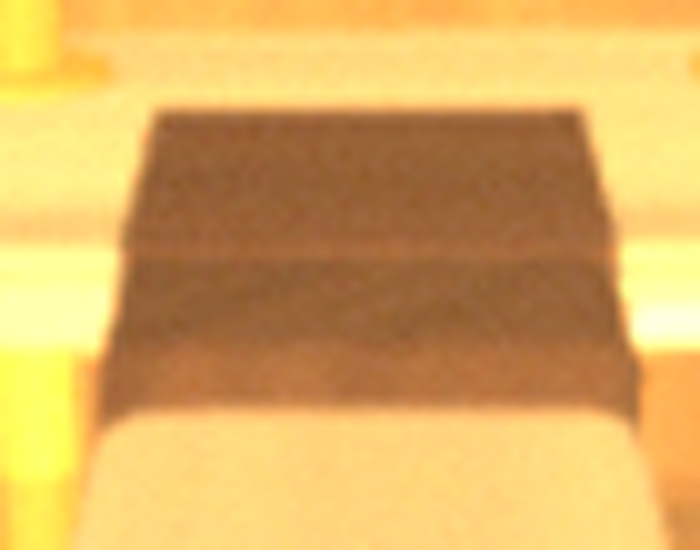

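The enlarged crop shows the heel's top edge at row ~219 and its bottom edge at row ~195.6. Both put the heel's outer face 20.5 mm to +y of the grip middle, so the kerf middle is about 4.5 mm to +y of it. I'll read divider 1 in the same picture.

```bash
python3 - <<'E'
from h import *
import pickle
i,p,T=pickle.load(open("w3.pkl","rb")); im=cv2.imread("pics/w3.png")
for c in (slice(225,245),slice(310,335)): print([(v,int(im[v,c].sum(2).mean())) for v in range(206,224)])
for v in (213,216,219,222):
    print(v,(T.T@(unproj(i,(275,v),102)-p)).round(1))
ps=[]
for X in ([552.9,97,102],[559.8,145.9,102],[546.1,50,102]): print((T.T@(np.array(X)-p)).round(1),proj(i,X).round(1))
E
```

```text
Traceback (most recent call last):
numpy.exceptions.AxisError: axis 2 is out of bounds for array of dimension 2
```

```bash
python3 - <<'E'
from h import *
import pickle
i,p,T=pickle.load(open("w3.pkl","rb")); im=cv2.imread("pics/w3.png")
for c in (slice(225,245),slice(310,335)): print([(v,int(im[v,c].sum(1).mean())) for v in range(206,224)])
for v in (213,216,219,222):
    print(v,(T.T@(unproj(i,(275,v),102)-p)).round(1))
for X in ([552.9,97,102],[559.8,145.9,102],[546.1,50,102]): print((T.T@(np.array(X)-p)).round(1),proj(i,X).round(1))
E
```

```text
[(206, 284), (207, 274), (208, 275), (209, 299), (210, 342), (211, 357), (212, 337), (213, 360), (214, 399), (215, 401), (216, 401), (217, 401), (218, 399), (219, 379), (220, 332), (221, 290), (222, 278), (223, 278)]
[(206, 270), (207, 273), (208, 288), (209, 326), (210, 353), (211, 336), (212, 344), (213, 383), (214, 400), (215, 411), (216, 432), (217, 462), (218, 458), (219, 390), (220, 329), (221, 322), (222, 322), (223, 323)]
213 [  1.2  -0.8 102.8]
216 [ -1.3  -0.8 102.8]
219 [ -3.7  -0.8 102.8]
222 [ -6.2  -0.8 102.8]
[ -2.1   4.  102.8] [281.1 217. ]
[ 47.3   3.3 102.7] [280.5 153.2]
[-49.5   4.5 102.8] [281.5 272.3]
```

```bash
python3 -m jog '[{"translation":[-0.0063,0.004,0],"delta_rot":[0,0,0],"claw":0.02},{"translation":[-0.0063,0.004,0],"delta_rot":[0,0,0],"claw":0.02},{"translation":[-0.0063,0.004,0.015],"delta_rot":[0,0,0],"claw":0.02},{"translation":[-0.0063,0.004,0.024],"delta_rot":[0,0,0],"claw":0.02},{"translation":[-0.0063,0.004,0.03],"delta_rot":[0,0,0],"claw":0.02},{"translation":[-0.0063,0.004,0.036],"delta_rot":[0,0,0],"claw":0.02},{"translation":[-0.0063,0.004,0.036],"delta_rot":[0,0,0],"claw":0.02}]' 55
python3 -m jog '[{"translation":[0,0,0.005],"delta_rot":[0,0,0],"claw":0.02},{"translation":[0,0,0.01],"delta_rot":[0,0,0],"claw":0.02},{"translation":[0,0,0.0145],"delta_rot":[0,0,0],"claw":0.02},{"translation":[0,0,0.0145],"delta_rot":[0,0,0],"claw":0.02},{"translation":[0,0,0.0145],"delta_rot":[0,0,0],"claw":0.02}]' 55
python3 - <<'E'
from h import *
s,p,T=pose(); print(p,np.round(s["wrist_force"],2),np.round(s["wrist_torque"],3))
for n in ("top","side"): cv2.imwrite(f"pics/{n}1.png",cams.read_camera(n))
a=cv2.imread("pics/top1.png")[170:260,180:310]; b=cv2.imread("pics/side1.png")[140:250,210:310]
cv2.imwrite("pics/ts1.png",np.hstack([cv2.resize(a,(433,300),interpolation=3),cv2.resize(b,(273,300),interpolation=3)]))
E
```

```text
time: 5.58
ee_pos: [551.6, 93.9, 167.8]
tcp_rot: [-0.001, 0.759, 0.651, -0.001]
wrist_force: [0.1, -0.1, -1.9]
grip_width: 29.4
time: 6.0
ee_pos: [552.0, 94.2, 154.3]
tcp_rot: [-0.0, 0.759, 0.651, -0.0]
wrist_force: [0.8, -0.0, -1.4]
grip_width: 30.0
[552.01747748  94.16628563 154.26246946] [ 0.8  -0.04 -1.4 ] [-0.092  0.096 -0.01 ]
```

View pics/ts1.png

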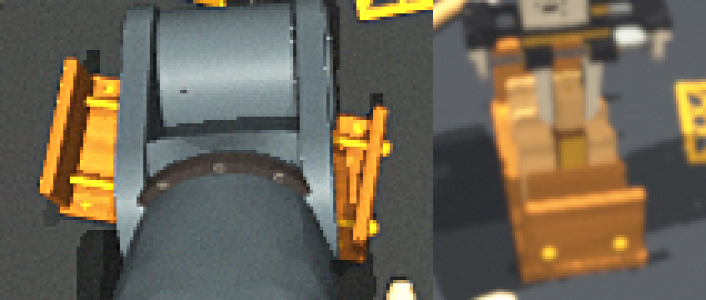

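The spacer sits over divider 1, with the brass nose visible between the partition and divider 1 in the side crop. Force is near zero. I'm starting the draw.

```bash
python3 -m jog '[{"translation":[-0.002,0,0],"delta_rot":[0,0,0],"claw":0.02},{"translation":[-0.004,0,0],"delta_rot":[0,0,0],"claw":0.02},{"translation":[-0.006,0,0],"delta_rot":[0,0,0],"claw":0.02},{"translation":[-0.007,0,0],"delta_rot":[0,0,0],"claw":0.02},{"translation":[-0.008,0,0],"delta_rot":[0,0,0],"claw":0.02}]' 60
python3 -m jog '[{"translation":[-0.001,0,0],"delta_rot":[0,0,0],"claw":0.02},{"translation":[-0.002,0,0],"delta_rot":[0,0,0],"claw":0.02}]'
python3 -m jog '[{"translation":[-0.0005,0,0],"delta_rot":[0,0,0],"claw":0.02},{"translation":[-0.001,0,0],"delta_rot":[0,0,0],"claw":0.02}]'
python3 -c "
from h import *
s,p,T=pose(); print(s['wrist_force'],s['wrist_torque'])"
```

```text
time: 6.52
ee_pos: [551.1, 86.2, 154.6]
tcp_rot: [0.0, 0.759, 0.651, 0.0]
wrist_force: [0.3, 2.5, -0.0]
grip_width: 29.8
time: 6.68
ee_pos: [550.8, 84.2, 154.6]
tcp_rot: [0.0, 0.759, 0.651, 0.0]
wrist_force: [0.7, 3.3, 0.3]
grip_width: 29.6
time: 6.85
ee_pos: [550.6, 83.2, 154.6]
tcp_rot: [0.0, 0.759, 0.651, 0.0]
wrist_force: [1.7, 2.5, 0.7]
grip_width: 29.5
[1.69094881 2.45260672 0.68620707] [ 0.63499581 -0.21249155  0.03565378]
```

```bash
cat > f.py <<'E'
from h import *
s,p,T=pose(); t=T.T
print("  f_tool",(t@s["wrist_force"]).round(2),"m_tool",(t@s["wrist_torque"]).round(3),"row pos",round(float(p@[0.1514,0.9885,0]),2))
E
python3 -m jog '[{"translation":[-0.0005,0,0],"delta_rot":[0,0,0],"claw":0.02},{"translation":[-0.0005,0,0],"delta_rot":[0,0,0],"claw":0.02}]' >/dev/null; python3 f.py
python3 -m jog '[{"translation":[-0.0005,0,0],"delta_rot":[0,0,0],"claw":0.02},{"translation":[-0.0005,0,0],"delta_rot":[0,0,0],"claw":0.02}]' >/dev/null; python3 f.py
python3 -m jog '[{"translation":[-0.0005,0,0],"delta_rot":[0,0,0],"claw":0.02},{"translation":[-0.0005,0,0],"delta_rot":[0,0,0],"claw":0.02}]' >/dev/null; python3 f.py
python3 -m jog '[{"translation":[-0.0005,0,0],"delta_rot":[0,0,0],"claw":0.02},{"translation":[-0.0005,0,0],"delta_rot":[0,0,0],"claw":0.02}]' >/dev/null; python3 f.py
```

```text
f_tool [ 2.27  1.08 -0.05] m_tool [-0.206  0.532 -0.06 ] row pos 165.09
  f_tool [ 2.26  1.33 -0.02] m_tool [-0.252  0.62  -0.032] row pos 164.61
  f_tool [ 2.93  1.04 -0.86] m_tool [-0.238  0.573 -0.048] row pos 164.1
  f_tool [ 2.68  1.79 -0.16] m_tool [-0.261  0.569  0.003] row pos 163.6
```

```bash

python3 -m jog '[{"translation":[-0.0005,0,0],"delta_rot":[0,0,0],"claw":0.02},{"translation":[-0.0005,0,0],"delta_rot":[0,0,0],"claw":0.02}]' >/dev/null; python3 f.py
python3 -m jog '[{"translation":[-0.0005,0,0],"delta_rot":[0,0,0],"claw":0.02},{"translation":[-0.0005,0,0],"delta_rot":[0,0,0],"claw":0.02}]' >/dev/null; python3 f.py
python3 -m jog '[{"translation":[-0.0005,0,0],"delta_rot":[0,0,0],"claw":0.02},{"translation":[-0.0005,0,0],"delta_rot":[0,0,0],"claw":0.02}]' >/dev/null; python3 f.py
```

```text
f_tool [ 3.52  2.45 -0.19] m_tool [-0.304  0.573  0.021] row pos 163.07
  f_tool [2.48 1.76 1.12] m_tool [-0.329  0.615  0.006] row pos 162.59
  f_tool [ 3.79  2.53 -0.24] m_tool [-0.34   0.751  0.022] row pos 162.19
```

```bash

python3 -m jog '[{"translation":[-0.0005,0,0],"delta_rot":[0,0,0],"claw":0.02},{"translation":[-0.0005,0,0],"delta_rot":[0,0,0],"claw":0.02}]' >/dev/null; python3 f.py
python3 -m jog '[{"translation":[-0.0004,0,0],"delta_rot":[0,0,0],"claw":0.02},{"translation":[-0.0004,0,0],"delta_rot":[0,0,0],"claw":0.02}]' >/dev/null; python3 f.py
```

```text
f_tool [5.76 2.23 0.1 ] m_tool [-0.264  1.343 -0.045] row pos 162.02
  f_tool [8.15 1.64 0.76] m_tool [-0.257  1.758 -0.083] row pos 161.93
```

Contact came at commanded travel of about 14.4 mm (row position ~162.25): the force rose from 3 to 8 N against the rigid partition. Backing off into the kerf's play, lifting, and going over divider 2.

```bash

python3 -m jog '[{"translation":[0.0013,0,0],"delta_rot":[0,0,0],"claw":0.02},{"translation":[0.0025,0,0],"delta_rot":[0,0,0],"claw":0.02},{"translation":[0.0025,0,0],"delta_rot":[0,0,0],"claw":0.02}]'; python3 f.py
python3 -m jog '[{"translation":[0,0,-0.008],"delta_rot":[0,0,0],"claw":0.02},{"translation":[0,0,-0.02],"delta_rot":[0,0,0],"claw":0.02},{"translation":[0,0,-0.036],"delta_rot":[0,0,0],"claw":0.02},{"translation":[0,0,-0.05],"delta_rot":[0,0,0],"claw":0.02},{"translation":[0.03,0,-0.05],"delta_rot":[0,0,0],"claw":0.02},{"translation":[0.0617,0,-0.05],"delta_rot":[0,0,0],"claw":0.02},{"translation":[0.0617,0,-0.05],"delta_rot":[0,0,0],"claw":0.02},{"translation":[0.0617,0,-0.05],"delta_rot":[0,0,0],"claw":0.02}]'
python3 -m jog '[{"translation":[0,0,0],"delta_rot":[0,0,0],"claw":0.02},{"translation":[0,0,0],"delta_rot":[0,0,0],"claw":0.02}]'; python3 f.py
python3 - <<'E'
from h import *
import pickle
i=cams.camera_info("wrist"); s,p,T=pose(); im=cams.read_camera("wrist"); cv2.imwrite("pics/w4.png",im); pickle.dump((i,p,T),open("w4.pkl","wb")); print(p)
for c in (slice(225,245),slice(310,335)): print([(v,int(im[v,c].sum(1).mean())) for v in range(196,232)])
for v in (205,210,215,220): print(v,(T.T@(unproj(i,(275,v),102)-p)).round(1))
cv2.imwrite("pics/w4v.png",cv2.resize(im[60:360,140:420],None,fx=2,fy=2,interpolation=3))
E
```

```text
time: 8.6
ee_pos: [549.7, 81.2, 154.1]
tcp_rot: [-0.0, 0.759, 0.651, -0.001]
wrist_force: [0.1, 0.5, -1.5]
grip_width: 29.8
  f_tool [0.53 0.03 1.54] m_tool [ 0.064 -0.022  0.011] row pos 163.48
time: 9.27
ee_pos: [559.3, 143.1, 204.7]
tcp_rot: [0.0, 0.758, 0.652, -0.0]
wrist_force: [-0.0, -0.5, -0.7]
grip_width: 29.5
time: 9.43
ee_pos: [559.3, 141.5, 204.5]
tcp_rot: [0.0, 0.759, 0.651, -0.0]
wrist_force: [-0.3, 0.5, -0.9]
grip_width: 29.8
  f_tool [ 0.48 -0.36  0.91] m_tool [ 0.057 -0.067 -0.022] row pos 224.55
[559.3354441  141.49334369 204.52706994]
[(196, 382), (197, 379), (198, 371), (199, 358), (200, 340), (201, 330), (202, 339), (203, 386), (204, 432), (205, 418), (206, 415), (207, 459), (208, 478), (209, 479), (210, 479), (211, 477), (212, 469), (213, 436), (214, 398), (215, 392), (216, 388), (217, 388), (218, 390), (219, 391), (220, 390), (221, 388), (222, 391), (223, 391), (224, 391), (225, 386), (226, 372), (227, 357), (228, 349), (229, 345), (230, 345), (231, 345)]
[(196, 368), (197, 363), (198, 353), (199, 334), (200, 323), (201, 332), (202, 365), (203, 407), (204, 412), (205, 400), (206, 434), (207, 467), (208, 470), (209, 471), (210, 472), (211, 468), (212, 442), (213, 408), (214, 399), (215, 399), (216, 400), (217, 400), (218, 400), (219, 398), (220, 399), (221, 398), (222, 398), (223, 398), (224, 399), (225, 399), (226, 399), (227, 400), (228, 399), (229, 400), (230, 399), (231, 399)]
205 [  7.5  -0.7 102.5]
210 [  3.5  -0.7 102.5]
215 [ -0.6  -0.7 102.5]
220 [ -4.6  -0.7 102.5]
```

View pics/w4v.png

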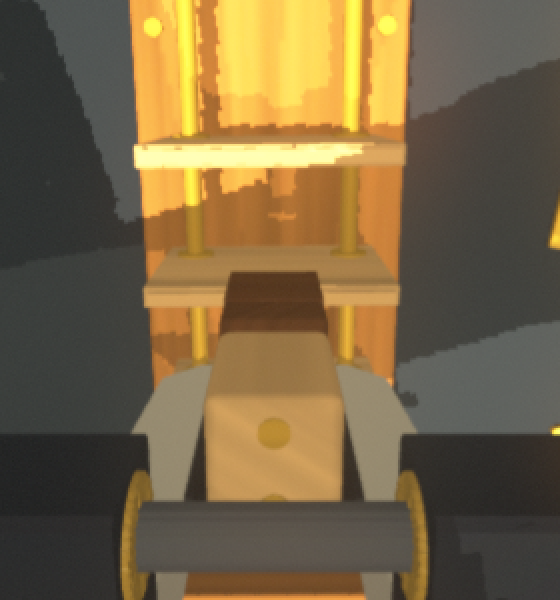

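The spacer is over divider 2, whose top band is at row ~209.7 (+3.7 mm against the kerf at +4.5). The block sits unchanged in the grip. Lowering, then drawing by about 25 mm in total.

```bash

python3 -m jog '[{"translation":[-0.0008,0,0.015],"delta_rot":[0,0,0],"claw":0.02},{"translation":[-0.0008,0,0.024],"delta_rot":[0,0,0],"claw":0.02},{"translation":[-0.0008,0,0.032],"delta_rot":[0,0,0],"claw":0.02},{"translation":[-0.0008,0,0.04],"delta_rot":[0,0,0],"claw":0.02},{"translation":[-0.0008,0,0.05],"delta_rot":[0,0,0],"claw":0.02},{"translation":[-0.0008,0,0.05],"delta_rot":[0,0,0],"claw":0.02},{"translation":[-0.0008,0,0.05],"delta_rot":[0,0,0],"claw":0.02}]'; python3 f.py
python3 -m jog '[{"translation":[-0.003,0,0],"delta_rot":[0,0,0],"claw":0.02},{"translation":[-0.006,0,0],"delta_rot":[0,0,0],"claw":0.02},{"translation":[-0.009,0,0],"delta_rot":[0,0,0],"claw":0.02},{"translation":[-0.012,0,0],"delta_rot":[0,0,0],"claw":0.02},{"translation":[-0.015,0,0],"delta_rot":[0,0,0],"claw":0.02},{"translation":[-0.018,0,0],"delta_rot":[0,0,0],"claw":0.02},{"translation":[-0.02,0,0],"delta_rot":[0,0,0],"claw":0.02},{"translation":[-0.021,0,0],"delta_rot":[0,0,0],"claw":0.02}]'; python3 f.py
python3 -m jog '[{"translation":[-0.001,0,0],"delta_rot":[0,0,0],"claw":0.02},{"translation":[-0.002,0,0],"delta_rot":[0,0,0],"claw":0.02}]'>/dev/null; python3 f.py
python3 -m jog '[{"translation":[-0.0005,0,0],"delta_rot":[0,0,0],"claw":0.02},{"translation":[-0.001,0,0],"delta_rot":[0,0,0],"claw":0.02},{"translation":[-0.001,0,0],"delta_rot":[0,0,0],"claw":0.02}]'>/dev/null; python3 f.py
```

```text
time: 10.07
ee_pos: [559.2, 141.5, 153.9]
tcp_rot: [-0.0, 0.759, 0.651, -0.0]
wrist_force: [0.2, 0.3, -0.9]
grip_width: 29.5
  f_tool [0.36 0.13 0.93] m_tool [ 0.065 -0.104  0.004] row pos 224.55
time: 10.73
ee_pos: [556.4, 120.5, 154.7]
tcp_rot: [0.0, 0.759, 0.651, 0.0]
wrist_force: [1.4, 2.6, -0.8]
grip_width: 29.9
  f_tool [2.77 0.99 0.77] m_tool [-0.093  0.659 -0.027] row pos 203.37
  f_tool [ 2.85  0.96 -0.7 ] m_tool [-0.209  0.706  0.018] row pos 201.62
  f_tool [3.4  1.39 0.14] m_tool [-0.244  0.594  0.002] row pos 200.62
```

```bash

python3 -m jog '[{"translation":[-0.0005,0,0],"delta_rot":[0,0,0],"claw":0.02},{"translation":[-0.001,0,0],"delta_rot":[0,0,0],"claw":0.02}]'>/dev/null; python3 f.py
python3 -m jog '[{"translation":[-0.0005,0,0],"delta_rot":[0,0,0],"claw":0.02},{"translation":[-0.0005,0,0],"delta_rot":[0,0,0],"claw":0.02}]'>/dev/null; python3 f.py
python3 -m jog '[{"translation":[-0.0005,0,0],"delta_rot":[0,0,0],"claw":0.02},{"translation":[-0.0005,0,0],"delta_rot":[0,0,0],"claw":0.02}]'>/dev/null; python3 f.py
```

```text
f_tool [2.28 2.18 0.1 ] m_tool [-0.305  0.674 -0.035] row pos 199.68
  f_tool [3.09 0.04 0.08] m_tool [-0.276  0.611 -0.016] row pos 199.06
  f_tool [2.38 1.76 0.23] m_tool [-0.241  0.597 -0.083] row pos 198.55
```

```bash

python3 -m jog '[{"translation":[-0.0002,0,0],"delta_rot":[0,0,0],"claw":0.02},{"translation":[-0.0002,0,0],"delta_rot":[0,0,0],"claw":0.02}]'>/dev/null; python3 f.py
python3 -m jog '[{"translation":[-0.0002,0,0],"delta_rot":[0,0,0],"claw":0.02},{"translation":[-0.0002,0,0],"delta_rot":[0,0,0],"claw":0.02}]'>/dev/null; python3 f.py
```

```text
f_tool [3.09 2.19 0.13] m_tool [-0.32   0.603  0.013] row pos 198.42
  f_tool [ 3.4   2.24 -0.25] m_tool [-0.282  0.649 -0.061] row pos 198.25
```

```bash

python3 -m jog '[{"translation":[-0.0002,0,0],"delta_rot":[0,0,0],"claw":0.02},{"translation":[-0.0002,0,0],"delta_rot":[0,0,0],"claw":0.02}]'>/dev/null; python3 f.py
```

```text
f_tool [4.69 2.42 1.71] m_tool [-0.318  0.924 -0.032] row pos 198.17
```

Contact with divider 1 at row position 198.17, 36 mm on from the first stop as it should be, with only ~1.3 N extra. On to divider 3.

```bash

python3 -m jog '[{"translation":[0.001,0,0],"delta_rot":[0,0,0],"claw":0.02},{"translation":[0.0015,0,0],"delta_rot":[0,0,0],"claw":0.02},{"translation":[0.0015,0,0],"delta_rot":[0,0,0],"claw":0.02}]'>/dev/null; python3 f.py
python3 -m jog '[{"translation":[0,0,-0.008],"delta_rot":[0,0,0],"claw":0.02},{"translation":[0,0,-0.02],"delta_rot":[0,0,0],"claw":0.02},{"translation":[0,0,-0.036],"delta_rot":[0,0,0],"claw":0.02},{"translation":[0,0,-0.05],"delta_rot":[0,0,0],"claw":0.02},{"translation":[0.03,0,-0.05],"delta_rot":[0,0,0],"claw":0.02},{"translation":[0.06,0,-0.05],"delta_rot":[0,0,0],"claw":0.02},{"translation":[0.0786,0,-0.05],"delta_rot":[0,0,0],"claw":0.02},{"translation":[0.0786,0,-0.05],"delta_rot":[0,0,0],"claw":0.02}]'
python3 -m jog '[{"translation":[0,0,0],"delta_rot":[0,0,0],"claw":0.02},{"translation":[0,0,0],"delta_rot":[0,0,0],"claw":0.02},{"translation":[0,0,0],"delta_rot":[0,0,0],"claw":0.02}]'; python3 f.py
python3 - <<'E'
from h import *
import pickle
i=cams.camera_info("wrist"); s,p,T=pose(); im=cams.read_camera("wrist"); cv2.imwrite("pics/w5.png",im); pickle.dump((i,p,T),open("w5.pkl","wb")); print(p)
for c in (slice(225,245),slice(310,335)): print([(v,int(im[v,c].sum(1).mean())) for v in range(192,232)])
for v in (205,210,215,220): print(v,(T.T@(unproj(i,(275,v),102)-p)).round(1))
cv2.imwrite("pics/w5v.png",cv2.resize(im[60:360,140:420],None,fx=2,fy=2,interpolation=3))
E
```

```text
f_tool [-0.26  1.03  1.03] m_tool [ 0.056 -0.093 -0.022] row pos 199.22
time: 13.07
ee_pos: [567.8, 197.3, 205.7]
tcp_rot: [0.0, 0.758, 0.652, 0.001]
wrist_force: [-0.1, -0.2, -1.6]
grip_width: 29.6
time: 13.32
ee_pos: [567.5, 193.5, 204.8]
tcp_rot: [0.0, 0.759, 0.651, -0.0]
wrist_force: [0.7, -0.4, -1.4]
grip_width: 29.8
  f_tool [-0.27  0.72  1.38] m_tool [ 0.058 -0.041  0.004] row pos 277.22
[567.45530246 193.52841121 204.83144773]
[(192, 406), (193, 405), (194, 408), (195, 409), (196, 401), (197, 390), (198, 369), (199, 356), (200, 361), (201, 403), (202, 454), (203, 454), (204, 446), (205, 484), (206, 506), (207, 507), (208, 507), (209, 506), (210, 500), (211, 471), (212, 428), (213, 414), (214, 414), (215, 416), (216, 415), (217, 417), (218, 418), (219, 417), (220, 416), (221, 415), (222, 414), (223, 416), (224, 416), (225, 415), (226, 417), (227, 418), (228, 417), (229, 418), (230, 418), (231, 418)]
[(192, 398), (193, 396), (194, 396), (195, 392), (196, 382), (197, 363), (198, 348), (199, 353), (200, 384), (201, 432), (202, 449), (203, 429), (204, 464), (205, 501), (206, 500), (207, 499), (208, 500), (209, 497), (210, 476), (211, 444), (212, 431), (213, 430), (214, 429), (215, 429), (216, 428), (217, 428), (218, 429), (219, 429), (220, 429), (221, 429), (222, 429), (223, 429), (224, 429), (225, 428), (226, 429), (227, 429), (228, 429), (229, 429), (230, 429), (231, 429)]
205 [  7.4  -0.7 102.8]
210 [  3.4  -0.7 102.8]
215 [ -0.6  -0.7 102.8]
220 [ -4.7  -0.7 102.8]
```

View pics/w5v.png

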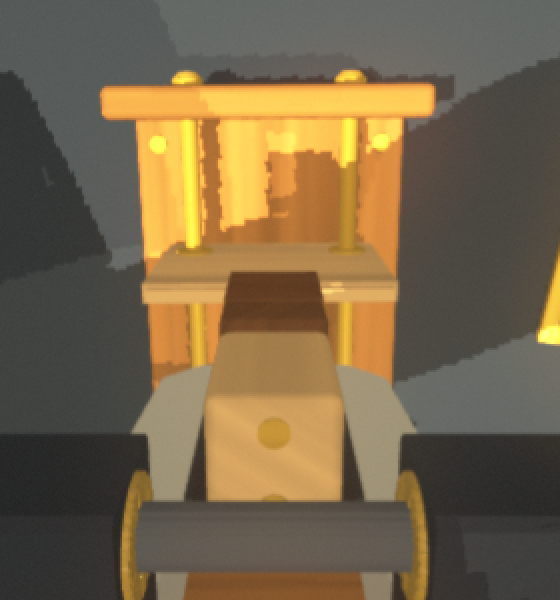

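Divider 3's band is at row ~207.7, +5.2 mm against the kerf at +4.5. Lowering with a +0.7 mm correction, then drawing about 42 mm before the fine steps.

```bash

python3 -m jog '[{"translation":[0.0007,0,0.015],"delta_rot":[0,0,0],"claw":0.02},{"translation":[0.0007,0,0.024],"delta_rot":[0,0,0],"claw":0.02},{"translation":[0.0007,0,0.032],"delta_rot":[0,0,0],"claw":0.02},{"translation":[0.0007,0,0.04],"delta_rot":[0,0,0],"claw":0.02},{"translation":[0.0007,0,0.05],"delta_rot":[0,0,0],"claw":0.02},{"translation":[0.0007,0,0.05],"delta_rot":[0,0,0],"claw":0.02},{"translation":[0.0007,0,0.05],"delta_rot":[0,0,0],"claw":0.02}]'; python3 f.py
python3 -m jog '[{"translation":[-0.003,0,0],"delta_rot":[0,0,0],"claw":0.02},{"translation":[-0.006,0,0],"delta_rot":[0,0,0],"claw":0.02},{"translation":[-0.009,0,0],"delta_rot":[0,0,0],"claw":0.02},{"translation":[-0.012,0,0],"delta_rot":[0,0,0],"claw":0.02},{"translation":[-0.015,0,0],"delta_rot":[0,0,0],"claw":0.02},{"translation":[-0.018,0,0],"delta_rot":[0,0,0],"claw":0.02},{"translation":[-0.021,0,0],"delta_rot":[0,0,0],"claw":0.02},{"translation":[-0.024,0,0],"delta_rot":[0,0,0],"claw":0.02}]'>/dev/null; python3 f.py
python3 -m jog '[{"translation":[-0.003,0,0],"delta_rot":[0,0,0],"claw":0.02},{"translation":[-0.006,0,0],"delta_rot":[0,0,0],"claw":0.02},{"translation":[-0.009,0,0],"delta_rot":[0,0,0],"claw":0.02},{"translation":[-0.012,0,0],"delta_rot":[0,0,0],"claw":0.02},{"translation":[-0.014,0,0],"delta_rot":[0,0,0],"claw":0.02},{"translation":[-0.016,0,0],"delta_rot":[0,0,0],"claw":0.02},{"translation":[-0.017,0,0],"delta_rot":[0,0,0],"claw":0.02},{"translation":[-0.0175,0,0],"delta_rot":[0,0,0],"claw":0.02}]'; python3 f.py
python3 -m jog '[{"translation":[0,0,0],"delta_rot":[0,0,0],"claw":0.02}]'>/dev/null; python3 f.py
```

```text
time: 13.95
ee_pos: [567.4, 195.1, 153.9]
tcp_rot: [-0.0, 0.759, 0.651, -0.0]
wrist_force: [-1.0, 0.5, -1.1]
grip_width: 30.0
  f_tool [ 0.33 -1.11  1.13] m_tool [ 0.032 -0.09  -0.005] row pos 278.72
  f_tool [3.44 0.6  0.26] m_tool [-0.168  0.717 -0.039] row pos 254.63
time: 15.28
ee_pos: [561.3, 154.0, 154.4]
tcp_rot: [0.0, 0.759, 0.651, -0.0]
wrist_force: [2.5, 2.7, 0.7]
grip_width: 29.5
  f_tool [ 3.09  2.1  -0.72] m_tool [-0.298  0.627  0.018] row pos 237.17
  f_tool [2.27 1.48 0.57] m_tool [-0.196  0.409 -0.007] row pos 237.2
```

```bash

python3 -m jog '[{"translation":[-0.001,0,0],"delta_rot":[0,0,0],"claw":0.02},{"translation":[-0.0015,0,0],"delta_rot":[0,0,0],"claw":0.02},{"translation":[-0.002,0,0],"delta_rot":[0,0,0],"claw":0.02}]'>/dev/null; python3 f.py
python3 -m jog '[{"translation":[-0.0005,0,0],"delta_rot":[0,0,0],"claw":0.02},{"translation":[-0.0005,0,0],"delta_rot":[0,0,0],"claw":0.02}]'>/dev/null; python3 f.py
python3 -m jog '[{"translation":[-0.0003,0,0],"delta_rot":[0,0,0],"claw":0.02},{"translation":[-0.0003,0,0],"delta_rot":[0,0,0],"claw":0.02}]'>/dev/null; python3 f.py
```

```text
f_tool [2.99 1.51 0.84] m_tool [-0.267  0.59   0.006] row pos 235.34
  f_tool [2.94 1.74 0.77] m_tool [-0.236  0.565 -0.026] row pos 234.77
  f_tool [2.42 1.05 0.75] m_tool [-0.175  0.62  -0.023] row pos 234.5
```

```bash

python3 -m jog '[{"translation":[-0.0002,0,0],"delta_rot":[0,0,0],"claw":0.02},{"translation":[-0.0002,0,0],"delta_rot":[0,0,0],"claw":0.02}]'>/dev/null; python3 f.py
```

```text
f_tool [2.95 0.7  0.53] m_tool [-0.191  0.671 -0.093] row pos 234.32
```

```bash

python3 -m jog '[{"translation":[-0.0002,0,0],"delta_rot":[0,0,0],"claw":0.02},{"translation":[-0.0002,0,0],"delta_rot":[0,0,0],"claw":0.02}]'>/dev/null; python3 f.py
```

```text
f_tool [3.51 1.66 2.76] m_tool [-0.148  0.817 -0.013] row pos 234.26
```

```bash

python3 -m jog '[{"translation":[-0.0001,0,0],"delta_rot":[0,0,0],"claw":0.02},{"translation":[-0.0001,0,0],"delta_rot":[0,0,0],"claw":0.02}]'>/dev/null; python3 f.py
python3 -m jog '[{"translation":[0.001,0,0],"delta_rot":[0,0,0],"claw":0.02},{"translation":[0.0015,0,0],"delta_rot":[0,0,0],"claw":0.02},{"translation":[0.0015,0,0],"delta_rot":[0,0,0],"claw":0.02}]'>/dev/null; python3 f.py
python3 -m jog '[{"translation":[0,0,-0.008],"delta_rot":[0,0,0],"claw":0.02},{"translation":[0,0,-0.02],"delta_rot":[0,0,0],"claw":0.02},{"translation":[0,0,-0.036],"delta_rot":[0,0,0],"claw":0.02},{"translation":[0,0,-0.06],"delta_rot":[0,0,0],"claw":0.02},{"translation":[0,0,-0.085],"delta_rot":[0,0,0],"claw":0.02},{"translation":[0,0,-0.085],"delta_rot":[0,0,0],"claw":0.02}]'
python3 - <<'E'
from h import *
import pickle
i=cams.camera_info("wrist"); s,p,T=pose(); im=cams.read_camera("wrist"); cv2.imwrite("pics/w6.png",im); pickle.dump((i,p,T),open("w6.pkl","wb"))
goto([582.6,-178.5,215],-.3)
E
```

```text
f_tool [5.22 1.13 2.17] m_tool [-0.091  1.046 -0.094] row pos 234.18
  f_tool [-0.23  0.38  0.77] m_tool [ 0.076 -0.029 -0.031] row pos 235.19
time: 17.2
ee_pos: [562.9, 152.6, 245.5]
tcp_rot: [0.002, 0.759, 0.651, 0.003]
wrist_force: [0.6, 0.4, -0.5]
grip_width: 29.6
t 17.25 pos [562.2 152.5 243. ] yaw -0.152 | shift [-0.3241  0.0702  0.0278] rot [ 0.0052 -0.0021  0.148 ]
```

```bash

python3 -m jog '[{"translation":[-0.3226,0.07,0],"delta_rot":[0,0,0],"claw":0.02},{"translation":[-0.3226,0.07,0],"delta_rot":[0,0,0],"claw":0.02},{"translation":[-0.3226,0.07,0],"delta_rot":[0,0,0],"claw":0.02},{"translation":[-0.3226,0.07,0],"delta_rot":[0,0,0],"claw":0.02},{"translation":[-0.3226,0.07,0],"delta_rot":[0,0,0],"claw":0.02},{"translation":[-0.3226,0.07,0],"delta_rot":[0,0,0],"claw":0.02},{"translation":[-0.3226,0.07,0],"delta_rot":[0,0,0],"claw":0.02},{"translation":[-0.3226,0.07,0],"delta_rot":[0,0,0],"claw":0.02}]'
python3 -m jog '[{"translation":[0,0,0],"delta_rot":[0,0,0],"claw":0.02},{"translation":[0,0,0],"delta_rot":[0,0,0],"claw":0.02},{"translation":[0,0,0],"delta_rot":[0,0,0],"claw":0.02},{"translation":[0,0,0],"delta_rot":[0,0,0],"claw":0.02}]'
python3 -c "
from h import *
goto([583,-177,85.4],-.152)"
```

```text
time: 17.92
ee_pos: [580.7, -179.5, 239.1]
tcp_rot: [-0.0, 0.759, 0.651, -0.0]
wrist_force: [-0.0, 0.3, -0.7]
grip_width: 29.5
time: 18.25
ee_pos: [581.2, -175.9, 239.2]
tcp_rot: [-0.0, 0.758, 0.652, -0.0]
wrist_force: [-0.6, -0.2, -0.9]
grip_width: 30.0
t 18.25 pos [ 581.2 -175.9  239.2] yaw -0.1509 | shift [-0.0008  0.002   0.1538] rot [-0.0007 -0.0003  0.0011]
```

```bash

python3 -m jog '[{"translation":[0,0.001,0.04],"delta_rot":[0,0,0],"claw":0.02},{"translation":[0,0.001,0.08],"delta_rot":[0,0,0],"claw":0.02},{"translation":[0,0.001,0.11],"delta_rot":[0,0,0],"claw":0.02},{"translation":[0,0.001,0.135],"delta_rot":[0,0,0],"claw":0.02},{"translation":[0,0.001,0.148],"delta_rot":[0,0,0],"claw":0.02},{"translation":[0,0.001,0.152],"delta_rot":[0,0,0],"claw":0.02},{"translation":[0,0.001,0.152],"delta_rot":[0,0,0],"claw":0.02},{"translation":[0,0.001,0.152],"delta_rot":[0,0,0],"claw":0.02}]'; python3 f.py
python3 -m jog '[{"translation":[0,0,0.0007],"delta_rot":[0,0,0],"claw":0.02},{"translation":[0,0,0.0014],"delta_rot":[0,0,0],"claw":0.02},{"translation":[0,0,0.0014],"delta_rot":[0,0,0],"claw":0.02}]'; python3 f.py
```

```text
time: 18.92
ee_pos: [583.2, -177.2, 88.9]
tcp_rot: [0.001, 0.759, 0.652, 0.0]
wrist_force: [0.6, -0.1, -1.6]
grip_width: 29.5
  f_tool [-0.02  0.62  1.58] m_tool [ 0.045 -0.056  0.006] row pos -86.82
time: 19.17
ee_pos: [582.7, -177.4, 86.9]
tcp_rot: [0.001, 0.759, 0.651, 0.0]
wrist_force: [-0.5, -0.6, -1.4]
grip_width: 29.8
  f_tool [-0.71 -0.37  1.37] m_tool [ 0.068 -0.012  0.067] row pos -87.15
```

```bash

python3 -m jog '[{"translation":[0,0,0.0006],"delta_rot":[0,0,0],"claw":0.02},{"translation":[0,0,0.0012],"delta_rot":[0,0,0],"claw":0.02},{"translation":[0,0,0.0012],"delta_rot":[0,0,0],"claw":0.02}]'; python3 f.py
python3 -m jog '[{"translation":[0,0,0.0005],"delta_rot":[0,0,0],"claw":0.02},{"translation":[0,0,0.0005],"delta_rot":[0,0,0],"claw":0.02}]'; python3 f.py
```

```text
time: 19.42
ee_pos: [582.5, -177.4, 85.2]
tcp_rot: [0.0, 0.759, 0.651, 0.0]
wrist_force: [-0.2, 0.0, 1.6]
grip_width: 29.9
  f_tool [ 0.01 -0.18 -1.59] m_tool [ 0.167 -0.062 -0.003] row pos -87.16
time: 19.58
ee_pos: [582.5, -177.5, 85.1]
tcp_rot: [0.0, 0.759, 0.651, 0.0]
wrist_force: [-3.0, -0.1, 8.4]
grip_width: 29.7
  f_tool [-0.53 -2.95 -8.43] m_tool [ 0.629 -0.001 -0.071] row pos -87.22
```

```bash

python3 -m jog '[{"translation":[0,0,-0.0004],"delta_rot":[0,0,0],"claw":0.02},{"translation":[0,0,-0.0004],"delta_rot":[0,0,0],"claw":0.032},{"translation":[0,0,-0.0004],"delta_rot":[0,0,0],"claw":0.04},{"translation":[0,0,-0.0004],"delta_rot":[0,0,0],"claw":0.06},{"translation":[0,0,-0.0004],"delta_rot":[0,0,0],"claw":0.08},{"translation":[0,0,-0.0004],"delta_rot":[0,0,0],"claw":0.08},{"translation":[0,0,-0.0004],"delta_rot":[0,0,0],"claw":0.08},{"translation":[0,0,-0.0004],"delta_rot":[0,0,0],"claw":0.08}]'
python3 -m jog '[{"translation":[0,0,-0.02],"delta_rot":[0,0,0],"claw":0.08},{"translation":[0,0,-0.05],"delta_rot":[0,0,0],"claw":0.08},{"translation":[0,0,-0.09],"delta_rot":[0,0,0],"claw":0.08},{"translation":[0,0,-0.13],"delta_rot":[0,0,0],"claw":0.08},{"translation":[0,0,-0.16],"delta_rot":[0,0,0],"claw":0.08}]'
python3 -m jog '[{"translation":[-0.02,-0.05,-0.04],"delta_rot":[0,0,0],"claw":0.08},{"translation":[0.03,-0.1,-0.04],"delta_rot":[0,0,0],"claw":0.08},{"translation":[0.06,-0.13,-0.04],"delta_rot":[0,0,0],"claw":0.08},{"translation":[0.07,-0.15,-0.04],"delta_rot":[0,0,0],"claw":0.08},{"translation":[0.07,-0.15,-0.04],"delta_rot":[0,0,0],"claw":0.08}]'
python3 - <<'E'
from h import *
t=cams.read_camera("top"); s=cams.read_camera("side"); cv2.imwrite("pics/top2.png",t);cv2.imwrite("pics/side2.png",s)
a=cv2.resize(t[165:295,180:420],(792,429),interpolation=3); cv2.imwrite("pics/fin.png",a); print(pose()[1],pose()[0]["grip_width"])
d=cv2.absdiff(t,cv2.imread("pics/top0.png")).max(2)
E
```

```text
time: 20.25
ee_pos: [582.3, -177.3, 84.7]
tcp_rot: [-0.0, 0.759, 0.651, -0.0]
wrist_force: [-0.6, 0.3, -1.0]
grip_width: 67.5
time: 20.67
ee_pos: [582.7, -177.4, 248.1]
tcp_rot: [0.001, 0.759, 0.651, 0.001]
wrist_force: [1.1, 0.1, -0.3]
grip_width: 80.1
time: 21.08
ee_pos: [441.8, -83.3, 285.1]
tcp_rot: [-0.0, 0.759, 0.652, 0.0]
wrist_force: [0.2, -0.7, -0.0]
grip_width: 79.8
[442.89155108 -83.68350569 285.45170553] 79.52157588889222
```

View pics/fin.png

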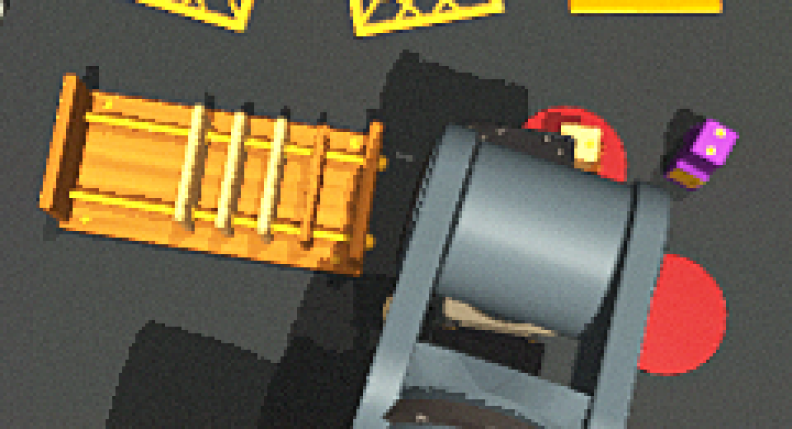

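All three gaps look even, and the spacer stands upright on its mat. That was my 12th view, so I'll do one numeric check of the spacing from the wrist camera.

```bash

python3 -m jog '[{"translation":[0.215,0.079,0.03],"delta_rot":[0,0,0],"claw":0.08},{"translation":[0.215,0.079,0.03],"delta_rot":[0,0,0],"claw":0.08},{"translation":[0.215,0.079,0.03],"delta_rot":[0,0,0],"claw":0.08},{"translation":[0.215,0.079,0.03],"delta_rot":[0,0,0],"claw":0.08},{"translation":[0.215,0.079,0.03],"delta_rot":[0,0,0],"claw":0.08},{"translation":[0.215,0.079,0.03],"delta_rot":[0,0,0],"claw":0.08},{"translation":[0.215,0.079,0.03],"delta_rot":[0,0,0],"claw":0.08},{"translation":[0.215,0.079,0.03],"delta_rot":[0,0,0],"claw":0.08}]'
python3 -m jog '[{"translation":[0,0,0],"delta_rot":[0,0,0],"claw":0.08},{"translation":[0,0,0],"delta_rot":[0,0,0],"claw":0.08},{"translation":[0,0,0],"delta_rot":[0,0,0],"claw":0.08}]' >/dev/null
python3 - <<'E'
from h import *
i=cams.camera_info("wrist"); s,p,T=pose(); im=cams.read_camera("wrist"); cv2.imwrite("pics/w7.png",im)
ys=np.arange(-14,130,0.5); O=np.array([546.1,50,102]); u=np.array([0.1514,0.9885,0]); x=np.array([0.9885,-0.1514,0])
g=cv2.cvtColor(im,cv2.COLOR_BGR2GRAY)
for k in (-30,-20,20,30):
    P=np.array([proj(i,O+u*y+x*(k+d)) for y in ys for d in (-2,0,2)],np.float32)
    v=cv2.remap(g,P[:,:1],P[:,1:],1).ravel().reshape(-1,3).mean(1)
    dv=np.gradient(cv2.GaussianBlur(v.astype(np.float32)[:,None],(1,5),0).ravel())
    pk=[(float(ys[j]),round(float(dv[j]),1)) for j in range(1,len(ys)-1) if abs(dv[j])>6 and abs(dv[j])>=abs(dv[j-1]) and abs(dv[j])>abs(dv[j+1])]
    print(k,pk)
E
```

```text
time: 21.85
ee_pos: [555.8, 115.6, 253.9]
tcp_rot: [-0.0, 0.758, 0.652, -0.0]
wrist_force: [-0.1, 0.4, -0.0]
grip_width: 79.6
-30 [(-10.0, 7.0), (-7.5, 14.2), (-2.0, -11.2), (2.5, -8.6), (26.5, 7.1), (33.5, 18.5), (38.5, -13.1), (42.0, -10.3), (65.0, 6.9), (69.0, 9.9), (72.0, -8.6), (77.5, -7.3), (106.5, 16.3), (113.0, -22.7), (119.0, 14.8)]
-20 [(-2.5, 9.4), (2.5, -8.5), (33.5, 24.7), (38.5, -11.7), (42.0, -11.4), (69.5, 18.8), (72.5, -7.9), (77.5, -7.0), (105.0, 15.2), (108.0, 12.1), (113.5, -23.6), (122.5, 10.8)]
20 [(-2.0, 14.4), (2.5, -8.4), (34.0, 21.4), (39.0, -12.3), (42.5, -9.9), (69.5, 12.2), (105.5, 12.1), (113.0, -7.1), (126.5, 15.6)]
30 [(-7.5, 16.7), (-0.5, -11.9), (2.5, -7.6), (27.0, 6.8), (34.0, 16.2), (39.0, -10.7), (42.5, -12.4), (105.5, 6.2), (113.0, -6.1), (128.0, 12.4)]
```

```bash
python3 -c "
from plant import job_done
print(job_done())"
```

```text
the job is handed in; nothing more can be done
None
```

The three dividers are set at equal spacing, the spacer is back on its red mat, and the job was handed in at about 22 s of the 61 s limit.

**What I did:** I gripped the dark, pale-gripped spacer and saddled it over dividers 1, 2 and 3 in order. I drew each one back until the wrist load showed the nose touching the upright before it. Before each lift I backed off 1.5 mm so nothing dragged. I then stood the spacer near the middle of the leftmost red mat and moved the arm clear.

**Last checks:**
- **Stops:** the three contacts came at row positions of about 162.2, 198.2 and 234.2 mm, which is 36 mm apart. The pressing force was roughly 1–2 N beyond the divider's own 3 N of friction. Against the rigid partition it reached 8 N in total.
- **Spacing:** a final wrist-camera profile put the dividers' near edges at about 33.5, 69.5 and 105.5 mm from the partition, again 36 mm apart, to roughly ±0.5 mm. Divider 3's edges were less crisp, with readings from 105 to 108.
- **Spacer and surroundings:** the final top picture shows the spacer upright on its mat. The other things in that picture look undisturbed, but the arm hid part of the mat and it did not cover the whole counter. I did not measure the other objects.

**Minor disagreement:** my first estimate of the stand's yaw from the top camera (−0.11 to −0.16 rad) did not agree with itself. I used the wrist camera's value of −0.152 instead.

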